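# Find and flag the loose specimen clamp

## Robot

A 6-joint arm with a two-finger parallel gripper is mounted at the origin on the work surface. World frame = base frame: x ahead of the robot, y to its left, z up, the work surface at z = 0. Lengths are in mm, angles in rad, forces in N, time in s.
With the tool pointing down it reaches from about 250 to 800 mm from the base axis. Payload 8.5 kg.
Tool frame: the origin (TCP) lies midway between the tips of the shut fingers; the grasp point (between the pads) lies 19 mm behind it (r.grasp_offset is the distance from the TCP to the grasp point, in mm); z points along the fingers, y is the line along which they close (so a half turn about z gives the same grasp; the last joint's range is limited). The gripper opens to 85 mm and grips with 20 to 120 N. Pads are 22 mm wide; open, the fingers measure 114 mm over their backs; the gripper's body (76 mm by 85 mm) begins 54 mm behind the grasp point. The pads swing forward as they close: fully open they stand 13 mm farther back than shut.
Start: joints at [-1.268, 0.238, -0.013, 1.319, 0, 1.571], TCP at [156.536, -501.071, 201.876] pointing down, gripper open.
Joint ranges: [-2.66, 2.66], [-1.03, 1.9], [-1.14, 1.46], [-1.82, 2.27], [-1.45, 1.34], [-3.14, 3.14]. Speed limits (rad/s): [2.22, 2.22, 2.79, 3.14, 3.14, 3.14].

## Interface

Orientations are given as a unit quaternion [x, y, z, w].
In Python, from plant import r, get_image gives the robot as it stands.
- The arm moves only by the tool carry_out, never from a script. Its argument "motion" is a list that holds one entry, the list of rows, each a list of 6 numbers: the shift along the tool's x, y, z in cm, then the turn, a rotation vector about the tool's x, y, z in rad. In form: [[[tx, ty, tz, rx, ry, rz], ...]]. A call has 1 to 10 rows; each row is the pose to reach, as a shift and turn from the pose commanded when the call began, along the tool's axes at that moment; what a row does not reach only later rows make up. A row lasts 1/12 s, in which the tool goes at most 41.7 mm and 7.16 degrees, less where a joint would pass 70% of its speed; a pose out of reach is approached as far as the arm can. A call with a gripper value outside its range is refused whole. "jaw" is the finger opening in cm, from 0 to 8.54, set as the call begins (left out, the last holds). The fingers move at their own pace and stop on an object; "squeeze" is the grip in N (left out, the last holds). Time passes only in rows, so rows that repeat a pose let the fingers close. It gives the time, the measured TCP pose, the force, the opening and the grip force at its end, in the units of the state.
- r.observe(): the state, without advancing time (a new reading comes with each control period).
- get_image(name): name is "side" or "top" or "wrist"; returns a dict with "img" (400x640x3 uint8, red, green, blue), "fov_y" (degrees; the focal length in pixels is half the picture's height over the tangent of half this angle, whatever the lens; pixels are square), "cx", "cy" (the principal point, pixels), "pose" (4x4, takes a point from camera to world coordinates); the wrist camera has in their place "hand_eye" (4x4, takes a point from camera to tool coordinates, whose origin is the TCP and whose axes are the flange's). Camera axes: x right, y up, looking along -z (the intrinsics and any distortion apply to the point x, -y, -z); pixel columns grow to the right and rows downward; lengths in mm; the calibration is good to about 2 mm. A picture is of the moment at which its call begins: read the wrist's pose just before it. There is no depth.
- r.sign_off(): hands the job in; it is judged then, once.
The state is a dict: "time": time; "joints": joint angles; "dq": joint speeds; "joint_torque": joint torques, N m; "ee_pos": TCP position; "eef_rot": TCP orientation; "wrist_force": force on the tool from outside, world axes, zero at the start; "ft_torque": the same for the moment, N m; "gripper_width": finger opening in mm; "gripper_force": force on a finger pad.
Only numpy, scipy, OpenCV 4.12 (cv2) and the standard library are available. Lean on these libraries where they do the work, as an engineer would, in place of code of your own. Each camera call takes 0.05 s, during which the arm holds its last target. There are 200 camera calls.

## Task

One of the three clamp levers on the polishing fixture has worked loose; they all look alike. Feel them one by one with a gentle push on the orange handle in the opening direction (counter-clockwise seen from above): a sound lever holds firm against a 10 N push and must be left where it is, the loose one gives way to about 3 N. Swing the loose lever fully open to its stop, then slide the red flag behind that same clamp all the way across to the yellow end, leaving the other flags and everything else on the bench alone and never pressing or squeezing anything with more than 40 N in all.

Things in the scene. Friction and masses are not known exactly. Their poses are not given: they have to be found in the camera images.
- fixture: Aluminium plate 190 x 440 x 20 mm fixed to the bench with three identical clamps in a row along its y axis. Origin on the bench under the middle stud; x points away from the robot, z up; the plate spans x -65 to +125 mm. Each clamp has a lever towards -x, a black disc (30 mm, centre x +37) under a steel strap (top 47 mm above the bench) and a red flag at x +85.
- stud_1 (a point): Stud axis of the clamp at fixture y +140 mm, on the plate's top face (20 mm above the bench), axes as the fixture's. LEVERS (all three): an upright orange handle, 16 x 16 mm, axis 70 mm from the stud axis, 37 to 92 mm above this point, on an arm 12 mm wide at 37 to 45 mm; hub 28 mm across, up to 48 mm. At angle 0 it points along fixture -x; it starts within 0.15 rad of that.
- stud_2 (a point): Stud axis of the middle clamp, as stud_1. LEVERS (all three): opening is counter-clockwise from above, the handle going first towards fixture -y, to a stop at 1.05 rad. Pushed at the handle, a sound one holds to about 18 N, then slips, which spoils it; the loose one moves at about 3 N and stays where left. Every arm bends elastically about 0.5 mm per N at the handle.
- stud_3 (a point): Stud axis of the clamp at fixture y -140 mm, as stud_1. FLAGS (all three, measured from their own stud point): red slider 20 x 14 mm with an upright peg 12 x 12 mm, top 40 mm up, at x +85 mm; starts at y +15 mm (green field) and slides 30 mm to y -15 mm (yellow field), friction about 2 N, a stop at both ends.
- lever_a (a joint): Angle (rad) of one of the three lever hubs, without the arm's bending: 0 = pointing along fixture -x, grows as it opens, stop at 1.05. Which stud carries lever a is not known and changes.
- lever_b (a joint): The same for another lever, at an unknown stud.
- lever_c (a joint): The same for the remaining lever, at an unknown stud.
- flag_a (a joint): Travel (m) of the flag at the stud that carries lever a: 0 = green end, 0.03 = yellow end.
- flag_b (a joint): The same for the flag at the stud of lever b.
- flag_c (a joint): The same for the flag at the stud of lever c.
- puck_black: Bystander: loose black specimen disc with a steel core, 30 mm across, 20 mm high, on the plate between studs 1 and 2; origin at the centre of its underside.
- collar: Bystander: loose brass collar, 26 mm across, 12 mm high, on the plate between studs 2 and 3; origin at the centre of its underside.
- puck_amber: Bystander: amber specimen disc, 30 mm across, 20 mm high, on the bench; origin under its centre.
- wrench: Bystander: steel wrench 160 mm long, lying on the bench; origin under its centre.
- jar: Bystander: jar 64 mm across, 85 mm high; origin under its centre.
- beaker: Bystander: clear cup 70 mm across, 90 mm high; origin under its centre.
- spray: Bystander: spray bottle 72 mm across, about 210 mm high with a white head; origin under its centre.
- tray: Bystander: grey tray 120 x 180 x 35 mm; origin under its centre.

How it is judged:
By the outcome, as a careful person would: the job done as asked, in the order asked, and still so for the second after the job is handed in, with the robot touching nothing.
It also fails if it takes over 69 s, if anything falls off the work surface, if the arm or the gripper's body presses on something with over 40 N, if the wrist force passes 120 N, or if a joint passes its speed limit or range.

## Working session

There is one attempt and no reset: what is moved stays moved. The work goes in short steps, Python scripts to look and compute and a tool call to move; the robot and the scene stay as the last step left them, time stands still between calls to the robot, and variables do not carry over. Pictures are saved under pics/ and viewed, at most 10 in all, crops included, and the job is handed in when it is done.

Besides the shell and the picture viewer there is one more tool, called after "Emit:" as name(argument=value, ...), one argument or row to a line, values as JSON. carry_out: Moves the arm, as the interface text tells. Its arguments: {"type":"object","properties":{"motion":{"type":"array"},"jaw":{"type":"number"},"squeeze":{"type":"number"}},"required":["motion"]}

```bash
mkdir -p pics; ls
python3 - <<'E'
from plant import r,get_image
import cv2,numpy as np
o=r.observe();print(o)
for n in("top","side"):
    d=get_image(n);cv2.imwrite(f"pics/{n}0.png",d["img"][:,:,::-1]);print(n,d["fov_y"],d["cx"],d["cy"],np.round(d["pose"],4).tolist(),[k for k in d])
E
```

```text
pics
{'time': 0.0, 'joints': array([-1.26802074e+00,  2.38802666e-01, -1.42137121e-02,  1.31919864e+00,
       -1.36730500e-05,  1.57080102e+00]), 'dq': array([-7.80127165e-04, -6.72732081e-04, -1.68921333e-05, -9.45651090e-05,
       -1.38111217e-03, -1.26418586e-03]), 'joint_torque': array([-3.90293526e-04, -5.38771605e+01,  3.46440482e+01,  1.82996312e-02,
       -5.70574764e-05, -1.37767847e-05]), 'ee_pos': array([ 156.40547008, -500.70509779,  201.28195332]), 'eef_rot': array([ 9.88562841e-01,  1.50807846e-01, -1.13736587e-04, -7.00201728e-04]), 'wrist_force': array([ 0.16118028, -0.84242747,  0.69532773]), 'ft_torque': array([ 0.02817916, -0.01663468, -0.0386367 ]), 'gripper_force': 0.0, 'gripper_width': 85.41974205285705}
top 43.59310919348657 321.306416260031 197.5731816343495 [[0.0148, 0.9891, -0.1464, 307.1799], [-0.9999, 0.0134, -0.0103, -11.0186], [-0.0082, 0.1465, 0.9892, 1705.8392], [0.0, 0.0, 0.0, 1.0]] ['img', 'fov_y', 'cx', 'cy', 'pose']
side 52.557510866190526 321.26012843318694 200.79921794851433 [[-0.7522, 0.4918, -0.4385, 44.9304], [-0.6589, -0.5581, 0.5044, 570.0178], [0.0034, 0.6683, 0.7439, 921.4945], [0.0, 0.0, 0.0, 1.0]] ['img', 'fov_y', 'cx', 'cy', 'pose']
```

View pics/top0.png

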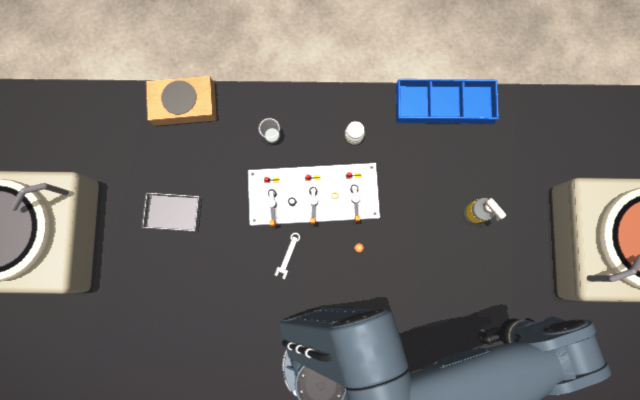

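View pics/side0.png

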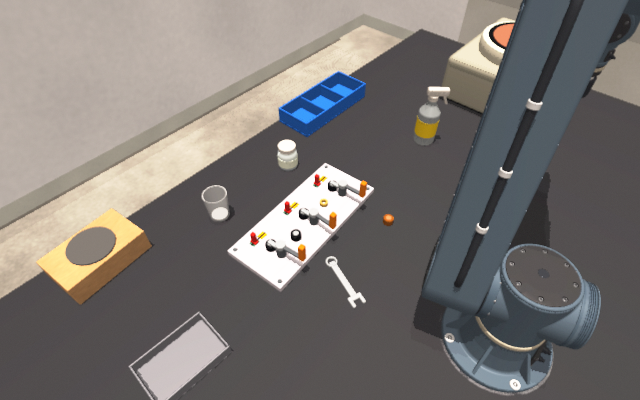

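Run:
```python
import cv2
a=cv2.imread("pics/top0.png")[155:235,240:390];cv2.imwrite("pics/topc.png",cv2.resize(a,None,fx=5,fy=5,interpolation=cv2.INTER_CUBIC))
a=cv2.imread("pics/side0.png")[160:290,225:385];cv2.imwrite("pics/sidec.png",cv2.resize(a,None,fx=4.5,fy=4.5,interpolation=cv2.INTER_CUBIC))
```

```text
(no output)
```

View pics/topc.png

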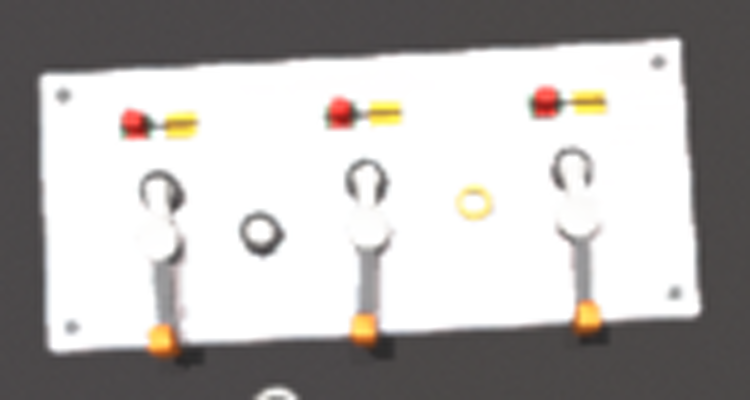

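View pics/sidec.png

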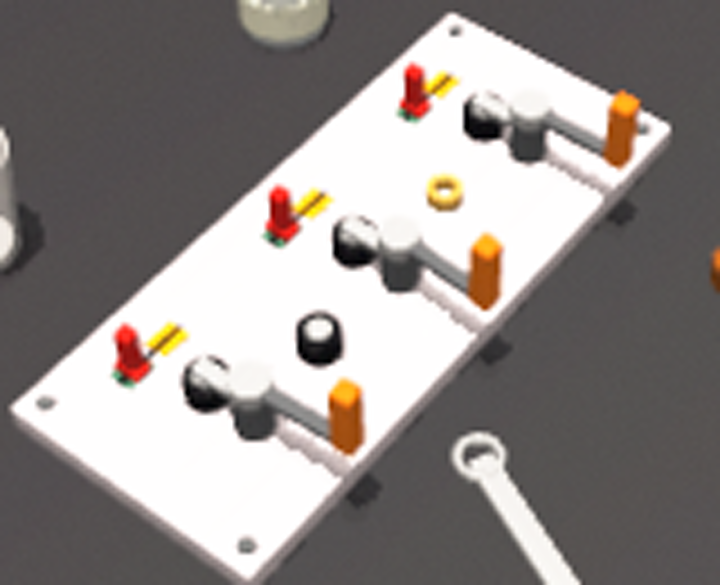

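```bash
cat > h.py <<'E'
import numpy as np
C={"top":(43.59310919348657,321.306,197.573,[[0.0148,0.9891,-0.1464,307.1799],[-0.9999,0.0134,-0.0103,-11.0186],[-0.0082,0.1465,0.9892,1705.8392]]),
"side":(52.557510866190526,321.260,200.799,[[-0.7522,0.4918,-0.4385,44.9304],[-0.6589,-0.5581,0.5044,570.0178],[0.0034,0.6683,0.7439,921.4945]])}
def proj(n,p):
    f,cx,cy,P=C[n];P=np.array(P);f=200/np.tan(np.radians(f)/2)
    q=(np.asarray(p)-P[:,3])@P[:,:3]
    return np.array([cx+f*q[0]/-q[2],cy-f*q[1]/-q[2]])
def unproj(n,uv,z):
    f,cx,cy,P=C[n];P=np.array(P);f=200/np.tan(np.radians(f)/2)
    d=P[:,:3]@np.array([(uv[0]-cx)/f,-(uv[1]-cy)/f,-1]);t=(z-P[2,3])/d[2]
    return P[:,3]+t*d
def crop(n,u,v):
    f,x,y=(5,240,155) if n=="top" else (4.5,225,160)
    return np.array([(u+.5)/f-.5+x,(v+.5)/f-.5+y])
def F(s,p):
    c,n=np.cos(s[2]),np.sin(s[2]);return np.array([s[0]+c*p[0]-n*p[1],s[1]+n*p[0]+c*p[1],p[2]])
E
python3 - <<'E'
from h import *
from scipy.optimize import least_squares
K=[(125,220,20),(125,-220,20),(-65,-220,20),(-65,220,20)]
obs=[("top",k,uv) for k,uv in zip(K,[(40,75),(680,40),(700,316),(50,352)])]+[("side",k,uv) for k,uv in zip(K,[(12,408),(452,14),(670,127),(248,582)])]
obs+=[("top",(0,y,68),uv) for y,uv in zip((140,0,-140),[(160,237),(369,225),(579,213)])]
obs+=[("side",(0,y,68),uv) for y,uv in zip((140,0,-140),[(252,380),(402,235),(531,106)])]
for sel in("top","side",""):
    O=[o for o in obs if o[0].startswith(sel)]
    g=lambda s:np.concatenate([proj(n,F(s,k))-crop(n,*uv) for n,k,uv in O])
    R=least_squares(g,[450,0,0],x_scale=[10,10,.1],loss="soft_l1");s=R.x;print(sel,s.round(4));print(g(s).reshape(-1,2).round(1).tolist())
for y,t,sd in zip((140,0,-140),[(163,340),(365,328),(588,316)],[(347,386),(487,241),(624,98)]):
    for n,uv in(("top",t),("side",sd)):
        p=unproj(n,crop(n,*uv),112);q=p-F(s,(0,y,112));c,m=np.cos(s[2]),np.sin(s[2]);l=np.array([c*q[0]+m*q[1],-m*q[0]+c*q[1]])
        print(y,n,p.round(1),l.round(1),np.arctan2(-l[1],-l[0]).round(3))
E
```

```text
top [5.412388e+02 3.231400e+01 6.990000e-02]
[[0.3, -0.0], [-0.0, -0.1], [-0.0, -0.5], [0.2, -0.4], [-0.5, 0.3], [-0.1, 0.3], [0.2, 0.4]]
side [5.380766e+02 3.485510e+01 6.850000e-02]
[[-0.5, 0.5], [0.0, -0.2], [0.9, 0.2], [0.4, 0.0], [-0.4, 0.0], [-0.4, -0.5], [0.2, -0.5]]
 [5.397623e+02 3.337970e+01 6.970000e-02]
[[-0.0, 0.4], [-0.3, 0.3], [-0.3, -0.0], [-0.2, -0.0], [-0.4, -0.0], [-0.2, -0.7], [0.6, -0.3], [0.4, -0.7], [-0.9, 0.7], [-0.4, 0.8], [-0.2, 0.8], [-0.4, -0.6], [-0.5, -1.1], [0.0, -1.0]]
140 top [460.  161.5 112. ] [-70.7  -6.6] 0.093
140 side [461.4 162.9 112. ] [-69.2  -5.3] 0.077
0 top [469.5  32.4 112. ] [-70.2   3.9] -0.055
0 side [470.7  33.8 112. ] [-68.8   5.3] -0.076
-140 top [ 479.2 -110.3  112. ] [-70.4   0.9] -0.013
-140 side [ 481.8 -112.   112. ] [-67.9  -1. ] 0.015
```

Both crops show the plate clearly: stud 1 is on the left of the top view at crop pixel (160,237), stud 2 at (369,225) and stud 3 at (579,213). The orange handles point down-image at (163,340), (365,328) and (588,316). The fixture fit is about (540, 33), yaw 0.07. I'll close the gripper and approach handle 3 first, with tool x along fixture +y.

Emit:
carry_out(
  motion=[
    [[2.7, -1.9, 0.1, 0, 0, -0.084], [5.4, -3.9, 0.2, 0, 0, -0.167], [8.1, -5.8, 0.3, 0, 0, -0.251], [10.8, -7.7, 0.4, 0, 0, -0.335], [13.5, -9.7, 0.6, 0, 0, -0.419], [16.3, -11.6, 0.8, 0, 0, -0.502], [19, -13.6, 1, 0, 0, -0.586], [21.7, -15.5, 1.2, 0, 0, -0.67], [24.4, -17.4, 1.4, 0, 0, -0.753], [27.1, -19.4, 1.6, 0, 0, -0.837]],
  ],
  jaw=0,
  squeeze=20,
)

```text
time: 0.93
ee_pos: [357.9, -233.6, 185.7]
eef_rot: [0.841, 0.541, -0.0, -0.0]
wrist_force: [-0.2, -0.7, -0.4]
gripper_width: -0.0
gripper_force: 0.0
```

```bash
cat >> h.py <<'E'
from scipy.spatial.transform import Rotation as Ro
S=[539.8,33.4,.0697]
def go(r,fx,fy,z,yaw=np.pi/2):
    "shift (cm) and turn in tool axes to a fixture-frame TCP target, tool down, tool x at yaw from fixture x"
    o=r.observe();R=Ro.from_quat(o["eef_rot"]);w=F(S,(fx,fy,z));a=yaw+S[2]
    T=Ro.from_matrix(np.array([[np.cos(a),np.sin(a),0],[np.sin(a),-np.cos(a),0],[0,0,-1]]))
    print("t",round(o["time"],2),"move",(R.inv().apply(w-o["ee_pos"])/10).round(2),(R.inv()*T).as_rotvec().round(3))
    st(o)
def st(o):
    c,n=np.cos(S[2]),np.sin(S[2]);q=o["ee_pos"]-[S[0],S[1],0];f=o["wrist_force"]
    print("fix pos",np.round([c*q[0]+n*q[1],-n*q[0]+c*q[1],q[2]],1),"F fix",np.round([c*f[0]+n*f[1],-n*f[0]+c*f[1],f[2]],2),"j",o["joints"].round(2),"w",round(o["gripper_width"],1))
E
python3 -c "
from h import *
from plant import r
go(r,-69,-105,150)"
```

```text
t 0.93 move [19.32  4.43  3.57] [-0.    -0.    -0.497]
fix pos [-200.  -253.7  185.7] F fix [-0.25 -0.65 -0.39] j [-0.58  0.08 -0.25  1.24  0.    1.42] w -0.0
```

Emit:
carry_out(
  motion=[
    [[3.2, 0.7, 0.6, 0, 0, -0.083], [6.4, 1.5, 1.2, 0, 0, -0.166], [9.6, 2.2, 1.8, 0, 0, -0.249], [12.9, 2.9, 2.4, 0, 0, -0.331], [16.1, 3.7, 3, 0, 0, -0.414], [19.3, 4.4, 3.6, 0, 0, -0.497], [19.3, 4.4, 6, 0, 0, -0.497], [19.3, 4.4, 8.6, 0, 0, -0.497], [19.3, 4.4, 11, 0, 0, -0.497], [19.3, 4.4, 11, 0, 0, -0.497]],
  ],
)

```text
time: 1.77
ee_pos: [474.9, -77.3, 71.9]
eef_rot: [0.683, 0.73, -0.002, -0.003]
wrist_force: [-0.9, 0.9, -0.8]
gripper_width: -0.1
gripper_force: 0.0
```

Run:
```python
from h import *
from plant import r,get_image
import cv2
go(r,-69,-105,75)
d=get_image("side");cv2.imwrite("pics/s1.png",cv2.resize(d["img"][130:290,225:425,::-1],None,fx=3.6,fy=3.6,interpolation=cv2.INTER_CUBIC))
```

```text
t 1.77 move [ 0.09  0.34 -0.32] [-0.007 -0.002 -0.003]
fix pos [ -72.4 -105.9   71.9] F fix [-0.82  0.92 -0.83] j [-0.16  0.25 -0.35  0.98  0.    1.34] w -0.1
```

View pics/s1.png

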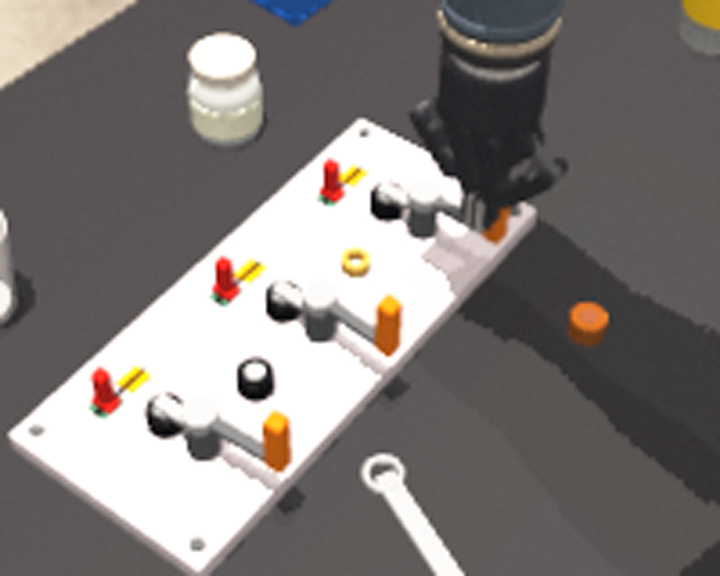

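The view shows the finger standing just beside handle 3, around crop pixel (485,210), and clear of everything else. I'll approach slowly.

Emit:
carry_out(
  motion=[
    [[0, 0.2, -0.2, 0, 0, 0], [-0.4, 0.2, -0.2, 0, 0, 0], [-0.8, 0.2, -0.2, 0, 0, 0], [-1.1, 0.2, -0.2, 0, 0, 0], [-1.1, 0.2, -0.2, 0, 0, 0], [-1.1, 0.2, -0.2, 0, 0, 0]],
  ],
)

```text
time: 2.32
ee_pos: [480.9, -89.4, 78.4]
eef_rot: [0.684, 0.73, 0.0, 0.0]
wrist_force: [-0.5, -0.3, 0.9]
gripper_width: -0.3
gripper_force: 0.0
```

```bash
python3 -c "
from h import *
from plant import r
st(r.observe())"
```

```text
fix pos [ -67.3 -118.4   78.4] F fix [-0.47 -0.27  0.94] j [-0.18  0.25 -0.33  0.99  0.    1.32] w -0.3
```

Emit:
carry_out(
  motion=[
    [[-0.15, 0, 0, 0, 0, 0], [-0.3, 0, 0, 0, 0, 0], [-0.4, 0, 0, 0, 0, 0], [-0.4, 0, 0, 0, 0, 0], [-0.4, 0, 0, 0, 0, 0]],
  ],
)

```text
time: 2.73
ee_pos: [480.7, -92.6, 77.9]
eef_rot: [0.683, 0.73, 0.0, -0.0]
wrist_force: [-2.1, 4.1, 2.7]
gripper_width: 0.1
gripper_force: 2.0
```

```bash
python3 -c "
from h import *
from plant import r
st(r.observe())"
```

```text
fix pos [ -67.7 -121.6   77.9] F fix [-1.81  4.2   2.71] j [-0.19  0.26 -0.32  0.99  0.    1.31] w 0.1
```

Emit:
carry_out(
  motion=[
    [[-0.1, 0, 0, 0, 0, 0], [-0.2, 0, 0, 0, 0, 0], [-0.2, 0, 0, 0, 0, 0], [-0.2, 0, 0, 0, 0, 0]],
  ],
)

```text
time: 3.07
ee_pos: [480.7, -94.2, 77.9]
eef_rot: [0.683, 0.73, 0.0, -0.001]
wrist_force: [-2.1, 7.5, 4.1]
gripper_width: -0.3
gripper_force: 3.5
```

```bash
python3 -c "
from h import *
from plant import r
st(r.observe())"
```

```text
fix pos [ -67.8 -123.2   77.9] F fix [-1.56  7.66  4.13] j [-0.19  0.26 -0.32  0.99  0.    1.31] w -0.3
```

Lever 3 climbs at 2 N/mm up to 7.7 N, so it is sound. Next is lever 2.

Emit:
carry_out(
  motion=[
    [[0.6, 0, 0, 0, 0, 0], [1.2, 0, 0, 0, 0, 0], [1.3, 0, -2.5, 0, 0, 0], [1.3, 0, -5.3, 0, 0, 0], [4, 0, -5.3, 0, 0, 0], [7, 0, -5.3, 0, 0, 0], [10, 0, -5.3, 0, 0, 0], [13, 0, -5.3, 0, 0, 0], [16, 0, -5.3, 0, 0, 0], [16, 0, -5.3, 0, 0, 0]],
  ],
)

```text
time: 3.9
ee_pos: [470.4, 68.7, 131.0]
eef_rot: [0.682, 0.731, 0.001, -0.0]
wrist_force: [-0.7, 0.1, -0.2]
gripper_width: -0.1
gripper_force: 0.0
```

```bash
python3 -c "
from h import *
from plant import r
go(r,-69,36,76)"
```

```text
t 3.9 move [-0.4  -0.22  5.5 ] [ 0.001 -0.001 -0.   ]
fix pos [-66.8  40.  131. ] F fix [-0.64  0.14 -0.19] j [ 0.14  0.19 -0.26  1.12  0.    1.65] w -0.1
```

Emit:
carry_out(
  motion=[
    [[0, -0.2, 2, 0, 0, 0], [0, -0.2, 4, 0, 0, 0], [0, -0.2, 5.4, 0, 0, 0], [0, -0.2, 5.4, 0, 0, 0], [-0.4, -0.2, 5.4, 0, 0, 0], [-0.8, -0.2, 5.4, 0, 0, 0], [-1, -0.2, 5.4, 0, 0, 0], [-1, -0.2, 5.4, 0, 0, 0], [-1, -0.2, 5.4, 0, 0, 0]],
  ],
)

```text
time: 4.65
ee_pos: [469.8, 54.4, 77.7]
eef_rot: [0.684, 0.73, 0.001, 0.0]
wrist_force: [0.6, 0.0, 0.7]
gripper_width: 0.4
gripper_force: 0.2
```

```bash
python3 -c "
from h import *
from plant import r
st(r.observe())"
```

```text
fix pos [-68.3  25.8  77.7] F fix [ 0.63 -0.03  0.74] j [ 0.12  0.23 -0.36  0.98  0.    1.62] w 0.4
```

Emit:
carry_out(
  motion=[
    [[-0.15, 0, 0, 0, 0, 0], [-0.3, 0, 0, 0, 0, 0], [-0.4, 0, 0, 0, 0, 0], [-0.4, 0, 0, 0, 0, 0], [-0.4, 0, 0, 0, 0, 0]],
  ],
)

```text
time: 5.07
ee_pos: [469.6, 51.2, 77.2]
eef_rot: [0.683, 0.73, 0.001, -0.0]
wrist_force: [-1.4, 5.4, 4.2]
gripper_width: 0.1
gripper_force: 2.6
```

```bash
python3 -c "
from h import *
from plant import r
st(r.observe())"
```

```text
fix pos [-68.8  22.6  77.2] F fix [-1.07  5.52  4.24] j [ 0.11  0.23 -0.36  0.98  0.    1.61] w 0.1
```

Emit:
carry_out(
  motion=[
    [[-0.1, 0, 0, 0, 0, 0], [-0.15, 0, 0, 0, 0, 0], [-0.15, 0, 0, 0, 0, 0], [-0.15, 0, 0, 0, 0, 0]],
  ],
)

```text
time: 5.4
ee_pos: [469.5, 50.1, 77.2]
eef_rot: [0.683, 0.73, 0.001, -0.001]
wrist_force: [-2.4, 6.6, 4.5]
gripper_width: -0.2
gripper_force: 3.6
```

```bash
python3 -c "
from h import *
from plant import r
st(r.observe())"
```

```text
fix pos [-69.   21.5  77.2] F fix [-1.96  6.72  4.5 ] j [ 0.1   0.23 -0.36  0.98  0.    1.61] w -0.2
```

Lever 2 also holds at 6.7 N. Now lever 1.

Emit:
carry_out(
  motion=[
    [[0.6, 0, 0, 0, 0, 0], [1.2, 0, 0, 0, 0, 0], [1.3, 0, -2.5, 0, 0, 0], [1.3, 0, -5.3, 0, 0, 0], [4, 0, -5.3, 0, 0, 0], [7, 0, -5.3, 0, 0, 0], [10, 0, -5.3, 0, 0, 0], [13, 0, -5.3, 0, 0, 0], [14.5, 0, -5.3, 0, 0, 0], [14.5, 0, -5.3, 0, 0, 0]],
  ],
)

```text
time: 6.23
ee_pos: [459.8, 196.5, 129.7]
eef_rot: [0.682, 0.731, 0.0, 0.0]
wrist_force: [-1.0, 0.4, -0.2]
gripper_width: -0.1
gripper_force: 0.0
```

Emit:
carry_out(
  motion=[
    [[0, 0, 2, 0, 0, 0], [0, 0, 4, 0, 0, 0], [0, 0, 5.4, 0, 0, 0], [0, 0, 5.4, 0, 0, 0], [-0.4, 0, 5.4, 0, 0, 0], [-0.8, 0, 5.4, 0, 0, 0], [-0.8, 0, 5.4, 0, 0, 0], [-0.8, 0, 5.4, 0, 0, 0]],
  ],
)

```text
time: 6.9
ee_pos: [461.2, 185.6, 76.9]
eef_rot: [0.684, 0.73, 0.001, 0.0]
wrist_force: [0.0, 0.3, -0.3]
gripper_width: -0.1
gripper_force: 0.0
```

```bash
python3 -c "
from h import *
from plant import r
st(r.observe())"
```

```text
fix pos [-67.8 157.3  76.9] F fix [ 0.05  0.32 -0.29] j [ 0.38  0.27 -0.31  0.99 -0.    1.89] w -0.1
```

Emit:
carry_out(
  motion=[
    [[-0.2, 0, 0, 0, 0, 0], [-0.4, 0, 0, 0, 0, 0], [-0.5, 0, 0, 0, 0, 0], [-0.5, 0, 0, 0, 0, 0], [-0.5, 0, 0, 0, 0, 0]],
  ],
)

```text
time: 7.32
ee_pos: [461.2, 181.1, 76.2]
eef_rot: [0.683, 0.73, 0.001, -0.0]
wrist_force: [0.3, 3.3, 2.0]
gripper_width: 0.2
gripper_force: 1.6
```

```bash
python3 -c "
from h import *
from plant import r
st(r.observe())"
```

```text
fix pos [-68.2 152.9  76.2] F fix [0.49 3.29 2.04] j [ 0.37  0.27 -0.32  0.99  0.    1.88] w 0.2
```

Emit:
carry_out(
  motion=[
    [[-0.1, 0, 0, 0, 0, 0], [-0.2, 0, 0, 0, 0, 0], [-0.3, 0, 0, 0, 0, 0], [-0.3, 0, 0, 0, 0, 0], [-0.3, 0, 0, 0, 0, 0]],
  ],
)

```text
time: 7.73
ee_pos: [461.1, 177.8, 75.9]
eef_rot: [0.683, 0.73, 0.0, -0.0]
wrist_force: [1.1, 3.3, 2.6]
gripper_width: -0.2
gripper_force: 1.6
```

```bash
python3 -c "
from h import *
from plant import r
st(r.observe())"
```

```text
fix pos [-68.4 149.5  75.9] F fix [1.3  3.24 2.57] j [ 0.37  0.26 -0.32  0.99  0.    1.87] w -0.2
```

Lever 1 yields at a flat 3.3 N, so it is the loose one. I'll compute the arc.

```bash
python3 -c "
import numpy as np
for f in np.r_[np.arange(1,11)*.072]:
    c,s=np.cos(f),np.sin(f);x,y=c*-68.4-s*9.5,-s*68.4+c*9.5
    print([round((y-9.5)/10,2),round((x+68.4)/10,2),0,0,0,round(-f,3)])"
```

```text
[np.float64(-0.49), np.float64(-0.05), 0, 0, 0, np.float64(-0.072)]
[np.float64(-0.99), np.float64(-0.07), 0, 0, 0, np.float64(-0.144)]
[np.float64(-1.49), np.float64(-0.04), 0, 0, 0, np.float64(-0.216)]
[np.float64(-1.98), np.float64(0.01), 0, 0, 0, np.float64(-0.288)]
[np.float64(-2.47), np.float64(0.1), 0, 0, 0, np.float64(-0.36)]
[np.float64(-2.95), np.float64(0.23), 0, 0, 0, np.float64(-0.432)]
[np.float64(-3.42), np.float64(0.39), 0, 0, 0, np.float64(-0.504)]
[np.float64(-3.88), np.float64(0.59), 0, 0, 0, np.float64(-0.576)]
[np.float64(-4.32), np.float64(0.81), 0, 0, 0, np.float64(-0.648)]
[np.float64(-4.75), np.float64(1.07), 0, 0, 0, np.float64(-0.72)]
```

Emit:
carry_out(
  motion=[
    [[-0.5, -0.05, 0, 0, 0, -0.072], [-1, -0.07, 0, 0, 0, -0.144], [-1.5, -0.04, 0, 0, 0, -0.216], [-2, 0, 0, 0, 0, -0.288], [-2.5, 0.1, 0, 0, 0, -0.36], [-2.95, 0.23, 0, 0, 0, -0.432], [-3.4, 0.4, 0, 0, 0, -0.504], [-3.9, 0.6, 0, 0, 0, -0.576], [-4.3, 0.8, 0, 0, 0, -0.648], [-4.75, 1.1, 0, 0, 0, -0.72]],
  ],
)

```text
time: 8.57
ee_pos: [474.3, 131.0, 75.7]
eef_rot: [0.381, 0.925, -0.0, -0.001]
wrist_force: [-1.8, 3.1, 2.4]
gripper_width: 0.0
gripper_force: 2.0
```

```bash
python3 -c "
from h import *
from plant import r
o=r.observe();st(o);R=Ro.from_quat(o['eef_rot']);print('F tool',R.inv().apply(o['wrist_force']).round(1))"
```

```text
fix pos [-58.6 101.9  75.7] F fix [-1.54  3.18  2.36] j [ 0.27  0.26 -0.32  0.99  0.    1.05] w 0.0
F tool [ 3.4  0.9 -2.4]
```

Emit:
carry_out(
  motion=[
    [[-0.3, -0.03, 0, 0, 0, -0.045], [-0.6, -0.05, 0, 0, 0, -0.09], [-0.9, -0.07, 0, 0, 0, -0.13], [-1.1, -0.07, 0, 0, 0, -0.16], [-1.1, -0.07, 0, 0, 0, -0.16]],
  ],
)

```text
time: 8.98
ee_pos: [481.6, 122.4, 75.5]
eef_rot: [0.307, 0.952, -0.001, -0.001]
wrist_force: [-1.9, 2.7, 1.2]
gripper_width: 0.1
gripper_force: 1.5
```

Emit:
carry_out(
  motion=[
    [[-0.1, 0, 0, 0, 0, 0], [-0.2, 0, 0, 0, 0, 0], [-0.3, 0, 0, 0, 0, 0], [-0.3, 0, 0, 0, 0, 0], [-0.3, 0, 0, 0, 0, 0]],
  ],
)

```text
time: 9.4
ee_pos: [484.5, 120.9, 75.7]
eef_rot: [0.308, 0.952, -0.0, -0.0]
wrist_force: [-3.9, 1.2, 0.8]
gripper_width: -0.3
gripper_force: 1.7
```

```bash
python3 -c "
from h import *
from plant import r
o=r.observe();st(o);R=Ro.from_quat(o['eef_rot']);print('F tool',R.inv().apply(o['wrist_force']).round(1))"
```

```text
fix pos [-49.1  91.1  75.7] F fix [-3.78  1.49  0.78] j [ 0.24  0.27 -0.31  0.99 -0.    0.87] w -0.3
F tool [ 3.9 -1.3 -0.8]
```

Emit:
carry_out(
  motion=[
    [[-0.1, 0, 0, 0, 0, 0], [-0.2, 0, 0, 0, 0, 0], [-0.3, 0, 0, 0, 0, 0], [-0.3, 0, 0, 0, 0, 0], [-0.3, 0, 0, 0, 0, 0]],
  ],
)

```text
time: 9.82
ee_pos: [486.7, 119.5, 75.7]
eef_rot: [0.307, 0.952, -0.0, -0.001]
wrist_force: [-5.8, 2.7, 0.9]
gripper_width: 0.4
gripper_force: 2.9
```

```bash
python3 -c "
from h import *
from plant import r
o=r.observe();st(o);R=Ro.from_quat(o['eef_rot']);print('F tool',R.inv().apply(o['wrist_force']).round(1))"
```

```text
fix pos [-47.   89.6  75.7] F fix [-5.57  3.07  0.9 ] j [ 0.24  0.28 -0.3   1.    0.    0.86] w 0.4
F tool [ 6.2 -1.2 -0.9]
```

Emit:
carry_out(
  motion=[
    [[-0.1, 0, 0, 0, 0, 0], [-0.2, 0, 0, 0, 0, 0], [-0.3, 0, 0, 0, 0, 0], [-0.3, 0, 0, 0, 0, 0], [-0.3, 0, 0, 0, 0, 0]],
  ],
)

```text
time: 10.23
ee_pos: [488.4, 118.2, 75.6]
eef_rot: [0.307, 0.952, 0.0, -0.002]
wrist_force: [-8.5, 5.8, 1.1]
gripper_width: 0.1
gripper_force: 4.8
```

Run:
```python
from h import *
from plant import r,get_image
import cv2
o=r.observe();st(o);R=Ro.from_quat(o['eef_rot']);print('F tool',R.inv().apply(o['wrist_force']).round(1))
```

```text
fix pos [-45.4  88.2  75.6] F fix [-8.09  6.42  1.09] j [ 0.24  0.28 -0.3   1.    0.    0.86] w 0.1
F tool [10.3 -0.2 -1.1]
```

The force at the stop is 10.3 N. I'll release, rise and compute the move to the flag.

Emit:
carry_out(
  motion=[
    [[0.5, 0, 0, 0, 0, 0], [1, 0, 0, 0, 0, 0], [1.6, 0, 0, 0, 0, 0], [1.6, 0, -2.5, 0, 0, 0], [1.6, 0, -5, 0, 0, 0], [1.6, 0, -6, 0, 0, 0], [1.6, 0, -6, 0, 0, 0]],
  ],
)

```text
time: 10.82
ee_pos: [478.8, 127.5, 138.4]
eef_rot: [0.307, 0.952, 0.001, 0.002]
wrist_force: [0.1, 0.5, -0.2]
gripper_width: -0.3
gripper_force: 0.0
```

```bash
python3 -c "
from h import *
from plant import r
go(r,85,188,130)"
```

```text
t 10.82 move [-4.95 15.82  0.93] [0.005 0.002 0.876]
fix pos [-54.3  98.2 138.4] F fix [ 0.16  0.51 -0.22] j [ 0.26  0.21 -0.21  1.14 -0.    0.89] w -0.3
```

Emit:
carry_out(
  motion=[
    [[-0.6, 2, 0, 0, 0, 0.11], [-1.2, 4, 0.1, 0, 0, 0.22], [-1.9, 5.9, 0.2, 0, 0, 0.33], [-2.5, 7.9, 0.3, 0, 0, 0.44], [-3.1, 9.9, 0.4, 0, 0, 0.55], [-3.7, 11.9, 0.6, 0, 0, 0.66], [-4.3, 13.8, 0.7, 0, 0, 0.77], [-4.95, 15.8, 0.8, 0, 0, 0.876], [-4.95, 15.8, 0.8, 0, 0, 0.876], [-4.95, 15.8, 0.8, 0, 0, 0.876]],
  ],
)

```text
time: 11.65
ee_pos: [609.3, 226.4, 125.9]
eef_rot: [0.681, 0.732, -0.001, -0.0]
wrist_force: [-0.8, 0.5, 0.5]
gripper_width: 0.2
gripper_force: 0.0
```

Run:
```python
from h import *
from plant import r,get_image
import cv2
go(r,85,188,40)
d=get_image("top");cv2.imwrite("pics/t2.png",cv2.resize(d["img"][145:245,230:390,::-1],None,fx=5,fy=5,interpolation=cv2.INTER_CUBIC))
```

```text
t 11.65 move [0.03 0.24 8.58] [-0.002  0.001  0.002]
fix pos [ 82.8 187.7 125.9] F fix [-0.78  0.56  0.47] j [ 0.36  0.49  0.17  1.25 -0.    1.85] w 0.2
```

View pics/t2.png

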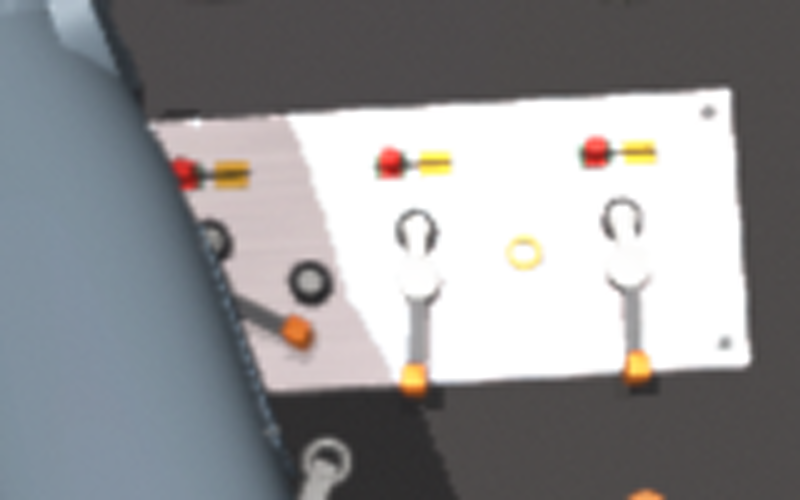

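Lever 1 is swung open, with its handle at crop pixel (297,332). The other levers and the loose parts have not moved. I'll lower behind flag 1 and push.

Emit:
carry_out(
  motion=[
    [[0, 0.2, 2.5, 0, 0, 0], [0, 0.2, 5, 0, 0, 0], [0, 0.2, 7.5, 0, 0, 0], [0, 0.2, 8.6, 0, 0, 0], [0, 0.2, 8.6, 0, 0, 0], [-0.4, 0.2, 8.6, 0, 0, 0], [-0.8, 0.2, 8.6, 0, 0, 0], [-0.8, 0.2, 8.6, 0, 0, 0]],
  ],
)

```text
time: 12.37
ee_pos: [612.9, 217.8, 43.7]
eef_rot: [0.682, 0.731, 0.001, 0.001]
wrist_force: [0.5, 1.4, 0.3]
gripper_width: 0.4
gripper_force: 0.0
```

```bash
python3 -c "
from h import *
from plant import r
go(r,85,145,40)
p=unproj('top',np.array([(297.5)/5-.5+230,332.5/5-.5+145]),112);q=p-F(S,(0,140,112));print(np.arctan2(-q[1],-q[0])-S[2])"
```

```text
t 12.37 move [-3.38 -0.08  0.37] [ 0.002 -0.    -0.   ]
fix pos [ 85.8 178.8  43.7] F fix [0.56 1.36 0.32] j [ 0.34  0.53  0.03  1.06 -0.    1.84] w 0.4
1.0403683992314101
```

Emit:
carry_out(
  motion=[
    [[-0.4, 0, 0, 0, 0, 0], [-0.8, 0, 0, 0, 0, 0], [-1.2, 0, 0, 0, 0, 0], [-1.6, 0, 0, 0, 0, 0], [-1.9, 0, 0, 0, 0, 0], [-1.9, 0, 0, 0, 0, 0], [-1.9, 0, 0, 0, 0, 0]],
  ],
)

```text
time: 12.95
ee_pos: [613.2, 199.1, 41.9]
eef_rot: [0.682, 0.731, 0.0, -0.0]
wrist_force: [-0.0, -0.7, -0.5]
gripper_width: 0.2
gripper_force: 0.0
```

```bash
python3 -c "
from h import *
from plant import r
st(r.observe())"
```

```text
fix pos [ 84.8 160.2  41.9] F fix [-0.05 -0.72 -0.54] j [0.31 0.53 0.01 1.06 0.   1.82] w 0.2
```

Emit:
carry_out(
  motion=[
    [[-0.2, 0, 0, 0, 0, 0], [-0.4, 0, 0, 0, 0, 0], [-0.6, 0, 0, 0, 0, 0], [-0.8, 0, 0, 0, 0, 0]],
  ],
)

```text
time: 13.28
ee_pos: [613.7, 191.3, 41.8]
eef_rot: [0.682, 0.731, -0.0, -0.0]
wrist_force: [-0.6, 0.1, -0.5]
gripper_width: -0.1
gripper_force: 0.0
```

Run:
```python
from h import *
from plant import r,get_image
import cv2
st(r.observe())
d=get_image("side");cv2.imwrite("pics/s2.png",cv2.resize(d["img"][180:260,220:320,::-1],None,fx=6,fy=6,interpolation=cv2.INTER_CUBIC))
```

```text
fix pos [ 84.8 152.4  41.8] F fix [-0.54  0.12 -0.54] j [0.3  0.52 0.01 1.05 0.   1.8 ] w -0.1
```

View pics/s2.png

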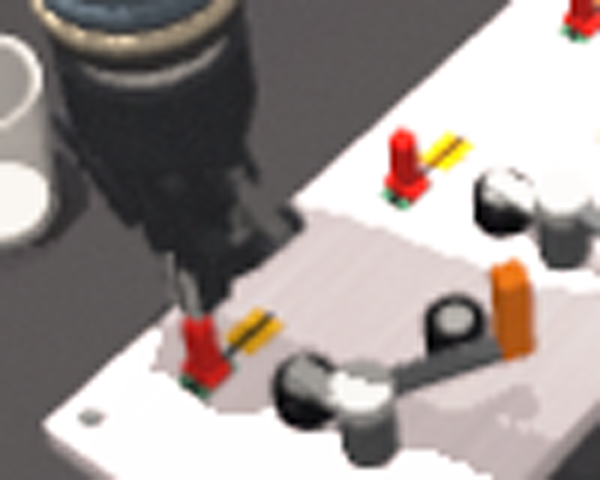

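Run:
```python
from h import *
from plant import r,get_image
import cv2
def c(p): return ((proj("side",p)-[220,180]+.5)*6-.5).round(0)
t=r.observe()["ee_pos"];print("tcp",c(t),"+19",c(t+[0,0,19]),"+40",c(t+[0,0,40]))
print("peg top y155",c(F(S,(85,155,60))),"bot",c(F(S,(85,155,20))))
for y,uv in zip((140,0,-140),[(135,122),(340,111),(546,101)]):
    p=unproj("top",crop("top",*uv),58);q=p-[S[0],S[1],0];cc,n=np.cos(S[2]),np.sin(S[2]);print("flag",cc*q[0]+n*q[1],-n*q[0]+cc*q[1]-y)
for uv in((200,322),):
    p=unproj("side",np.array([uv[0]/6+220-.4,uv[1]/6+180-.4]),60);q=p-[S[0],S[1],0];print("side",cc*q[0]+n*q[1],-n*q[0]+cc*q[1]-140)
d=get_image("wrist");im=d["img"];cv2.imwrite("pics/w.png",im[:,:,::-1])
```

```text
tcp [208. 341.] +19 [203. 316.] +40 [197. 286.]
peg top y155 [198. 321.] bot [209. 374.]
flag 82.46371047840289 11.683256805885236
flag 82.19665850433748 14.033311324356845
flag 81.21078820341388 15.764998200440175
side 83.9082702632727 14.924831345948888
```

View pics/w.png

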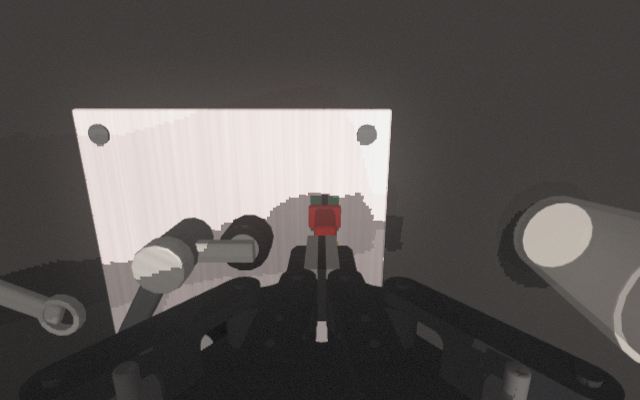

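Run:
```python
from h import *
from plant import r,get_image
import cv2
o=r.observe();d=get_image("wrist");H=d["hand_eye"];f=200/np.tan(np.radians(d["fov_y"])/2);print(H.round(2).tolist(),f,d["cx"],d["cy"],{k for k in d})
R=Ro.from_quat(o["eef_rot"]).as_matrix();t=o["ee_pos"]
def pj(w):
    p=np.linalg.inv(H)@np.r_[R.T@(np.array(w)-t),1];return np.round([d["cx"]+f*p[0]/-p[2],d["cy"]+f*p[1]/p[2]],0)
print("tcp",pj(t),"up19",pj(t+[0,0,19]),"up40",pj(t+[0,0,40]))
for y in(155,140,125):print(y,"top",pj(F(S,(85,y,60))),"base",pj(F(S,(85,y,20))))
print("corners",pj(F(S,(125,220,20))),pj(F(S,(-65,220,20))))
cv2.imwrite("pics/wc.png",cv2.resize(d["img"][170:300,240:400,::-1],None,fx=4.5,fy=4.5,interpolation=cv2.INTER_CUBIC))
```

```text
[[0.0, 0.97, 0.26, 65.67], [1.0, 0.0, -0.0, -0.47], [-0.0, 0.26, -0.97, -171.54], [0.0, 0.0, 0.0, 1.0]] 317.4526205803582 321.34325423203916 198.97067636590705 {'img', 'cx', 'cy', 'fov_y', 'hand_eye'}
tcp [322. 232.] up19 [322. 245.] up40 [322. 263.]
155 top [323. 239.] base [322. 215.]
140 top [323. 266.] base [322. 237.]
125 top [323. 291.] base [322. 258.]
corners [391. 110.] [ 67. 110.]
```

View pics/wc.png

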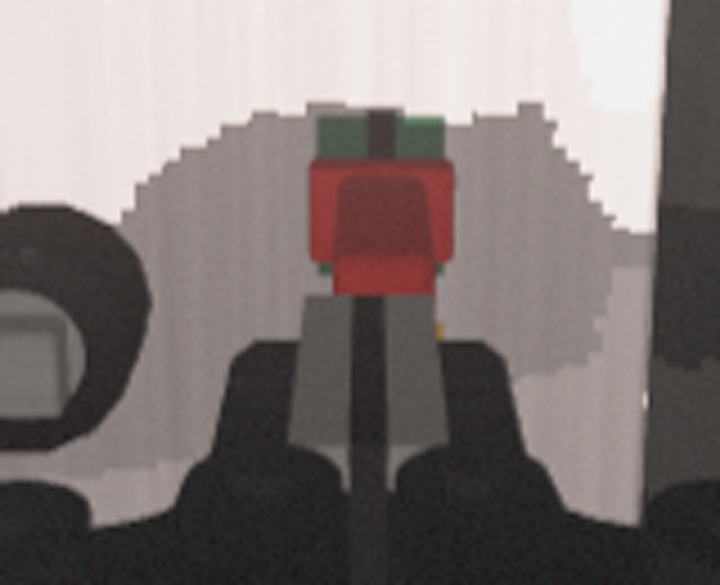

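The wrist view shows the fingertips at crop row 295, hovering just over the peg at (383,275). So the physical tips sit higher than the nominal TCP, and the flag has not moved. I'll retreat and come in about 18 mm lower.

Emit:
carry_out(
  motion=[
    [[0.8, 0, 0, 0, 0, 0], [1.6, 0, 0, 0, 0, 0], [2.4, 0, 0, 0, 0, 0], [3.3, 0, 0, 0, 0, 0], [3.3, 0, 0, 0, 0, 0], [3.3, 0, 0.6, 0, 0, 0], [3.3, 0, 1.2, 0, 0, 0], [3.3, 0, 1.7, 0, 0, 0], [3.3, 0, 1.7, 0, 0, 0], [3.3, 0, 1.7, 0, 0, 0]],
  ],
)

```text
time: 14.27
ee_pos: [611.0, 223.8, 24.2]
eef_rot: [0.682, 0.731, -0.001, -0.0]
wrist_force: [-0.3, -0.3, 0.7]
gripper_width: -0.4
gripper_force: 0.0
```

```bash
python3 -c "
from h import *
from plant import r
st(r.observe())"
```

```text
fix pos [ 84.3 185.   24.2] F fix [-0.35 -0.28  0.68] j [0.35 0.55 0.01 1.03 0.   1.85] w -0.4
```

Emit:
carry_out(
  motion=[
    [[-0.3, 0, 0, 0, 0, 0], [-0.6, 0, 0, 0, 0, 0], [-0.9, 0, 0, 0, 0, 0], [-1.2, 0, 0, 0, 0, 0], [-1.5, 0, 0, 0, 0, 0], [-1.8, 0, 0, 0, 0, 0]],
  ],
)

```text
time: 14.77
ee_pos: [612.9, 206.4, 25.2]
eef_rot: [0.682, 0.731, 0.0, -0.0]
wrist_force: [-0.0, 2.0, 1.6]
gripper_width: 0.5
gripper_force: 1.1
```

```bash
cat > red.py <<'E'
from h import *
from plant import r,get_image
import cv2
st(r.observe())
d=get_image("side")["img"].astype(int)[180:260,220:400]
m=((d[...,0]>100)&(d[...,1]<50)&(d[...,2]<60)).astype(np.uint8)
n,l,s,c=cv2.connectedComponentsWithStats(m)
for i in range(1,n):
    if s[i,4]>8:print("red",(c[i]+[220,180]).round(1),s[i,4])
print("peg mid px green",proj("side",F(S,(85,155,45))).round(1),"yellow",proj("side",F(S,(85,125,45))).round(1))
E
python3 red.py
```

```text
fix pos [ 85.  167.5  25.2] F fix [0.13 1.95 1.64] j [ 0.32  0.54 -0.01  1.02  0.    1.83] w 0.5
red [316.3 182.1] 19
red [286.8 207.7] 39
red [255.5 239. ] 34
peg mid px green [253.3 236.5] yellow [260.9 229.5]
```

Contact at 2 N. I'll keep pushing towards the stop.

Emit:
carry_out(
  motion=[
    [[-0.3, 0, 0, 0, 0, 0], [-0.6, 0, 0, 0, 0, 0], [-0.9, 0, 0, 0, 0, 0], [-1.2, 0, 0, 0, 0, 0], [-1.5, 0, 0, 0, 0, 0], [-1.8, 0, 0, 0, 0, 0], [-2.1, 0, 0, 0, 0, 0], [-2.2, 0, 0, 0, 0, 0], [-2.2, 0, 0, 0, 0, 0]],
  ],
)

```text
time: 15.57
ee_pos: [614.3, 183.9, 24.9]
eef_rot: [0.682, 0.731, -0.0, 0.0]
wrist_force: [0.9, 0.2, 1.3]
gripper_width: -0.2
gripper_force: 0.0
```

```bash
python3 red.py
```

```text
fix pos [ 84.8 145.   24.9] F fix [0.92 0.16 1.28] j [ 0.29  0.53 -0.02  1.02 -0.    1.79] w -0.2
red [316.3 182.1] 19
red [286.7 207.6] 38
red [261.  233.8] 31
peg mid px green [253.3 236.5] yellow [260.9 229.5]
```

Emit:
carry_out(
  motion=[
    [[-0.2, 0, 0, 0, 0, 0], [-0.4, 0, 0, 0, 0, 0], [-0.5, 0, 0, 0, 0, 0], [-0.5, 0, 0, 0, 0, 0]],
  ],
)

```text
time: 15.95
ee_pos: [614.3, 181.2, 24.8]
eef_rot: [0.681, 0.732, 0.001, -0.001]
wrist_force: [-1.3, 10.6, 0.3]
gripper_width: 0.2
gripper_force: 4.7
```

```bash
python3 red.py
```

```text
fix pos [ 84.6 142.3  24.8] F fix [-0.58 10.63  0.3 ] j [ 0.28  0.53 -0.02  1.01  0.    1.78] w 0.2
red [316.3 182.1] 19
red [286.8 207.7] 39
red [261.6 233.3] 30
peg mid px green [253.3 236.5] yellow [260.9 229.5]
```

Emit:
carry_out(
  motion=[
    [[-0.1, 0, 0, 0, 0, 0], [-0.2, 0, 0, 0, 0, 0], [-0.2, 0, 0, 0, 0, 0], [-0.2, 0, 0, 0, 0, 0]],
  ],
)

```text
time: 16.33
ee_pos: [614.4, 180.9, 24.9]
eef_rot: [0.681, 0.732, 0.002, -0.002]
wrist_force: [-1.7, 16.1, -1.8]
gripper_width: 0.0
gripper_force: 8.0
```

```bash
python3 red.py
```

```text
fix pos [ 84.6 141.9  24.9] F fix [-0.56 16.15 -1.8 ] j [ 0.28  0.53 -0.03  1.01  0.01  1.78] w 0.0
red [316.3 182.1] 19
red [286.8 207.7] 39
red [261.5 233.4] 30
peg mid px green [253.3 236.5] yellow [260.9 229.5]
```

The flag is at its stop: TCP y is 142, as predicted for the yellow end. I'll back off and rise.

Emit:
carry_out(
  motion=[
    [[0.4, 0, 0, 0, 0, 0], [1, 0, 0, 0, 0, 0], [2, 0, 0, 0, 0, 0], [2, 0, -3, 0, 0, 0], [2, 0, -6, 0, 0, 0], [2, 0, -10, 0, 0, 0], [2, 0, -14, 0, 0, 0], [5, 0, -16, 0, 0, 0], [8, 0, -16, 0, 0, 0], [8, 0, -16, 0, 0, 0]],
  ],
)

```text
time: 17.22
ee_pos: [609.6, 261.9, 186.6]
eef_rot: [0.681, 0.732, 0.002, 0.0]
wrist_force: [-1.4, -1.3, -1.2]
gripper_width: -0.3
gripper_force: 0.0
```

```bash
python3 red.py
python3 - <<'E'
from plant import get_image
import cv2
d=get_image("side");cv2.imwrite("pics/s3.png",cv2.resize(d["img"][160:290,225:385,::-1],None,fx=4.5,fy=4.5,interpolation=cv2.INTER_CUBIC))
E
```

```text
fix pos [ 85.5 223.1 186.6] F fix [-1.44 -1.19 -1.19] j [0.41 0.48 0.32 1.4  0.   1.9 ] w -0.3
red [316.3 182.1] 19
red [286.7 207.6] 38
red [261.  231.6] 47
peg mid px green [253.3 236.5] yellow [260.9 229.5]
```

View pics/s3.png

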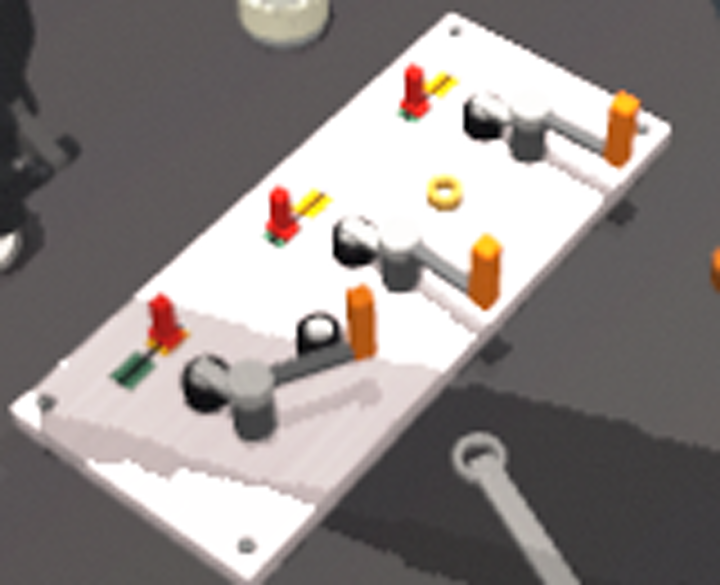

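The last view shows lever 1 open at (360,320) and flag 1 on the yellow field at (165,320). The other levers, flags and loose parts are where they started.

```bash
python3 -c "
from plant import r
print(r.sign_off())"
```

```text
the job is handed in; nothing more can be done
None
```

The loose lever was at stud 1: I swung it fully open to its stop and slid its flag to the yellow end; levers 2 and 3 held firm at about 7 to 8 N and stayed put, no force reading between moves topped about 16 N, and I handed the job in at about 17 s.

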